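Clamp an imaging chamber in the bench quick clamp

TASK

Set the white imaging chamber on the bed of the bench-mounted one-hand bar clamp, standing upright and lengthwise between the jaws, and let go of it. Then squeeze the clamp's trigger again and again until the sliding jaw grips the chamber firmly against the fixed jaw, with about 17 N: enough to hold it, never so much that it is crushed (28 N). Move the jaw only by its trigger, leave the trigger sprung back, and leave the lens, the dish and the tip box where they are.

Things in the scene. Friction and masses are not known exactly. Their poses are not given: they have to be found in the camera images.
- chamber: loose white plastic block with a small round glass window in its top, 36 (x) x 50 (y) x 34 (z) mm, about 0.11 kg; origin at the centre of its underside, z up. Taken across its 36 mm sides.
- clamp: one-hand bar clamp fixed to the bench on a grey base plate (76 x 270 x 12 mm). Its bar runs along this frame's y, z is up, origin on the bench. From -y to +y: black upright handle, grey trigger, fixed steel jaw, bed for the chamber, sliding jaw. The black housing round the trigger's foot (y -90 to -6 mm) is 44 mm wide along x and 70 mm tall, so the trigger's finger bar stands clear above it.
- seat (a point): fixed point: where the centre of the chamber's underside lies once clamped, its 50 mm length along the clamp's y and one end on the fixed jaw. On the bed's top, 54 mm above the bench, 25 mm from the fixed jaw's face; axes as clamp. The bed is 30 mm wide (x) and runs from -25 to +33 mm along y. The chamber may be set down some mm towards +y: the clamping pushes it up to the fixed jaw.
- finger_bar (a point): centre of the trigger's round finger bar at its free upper end: a grey roll 18 mm in diameter, 24 mm long along the clamp's x, 112 mm above the bench. Worked by moving it in the clamp's -y direction, towards the handle, about 28 mm to its stop. At rest 50 mm lie open between its front and the back of the fixed jaw. At first it goes idly (2 to 3 N), until a pawl meets the next tooth with a slight knock; then it draws the jaw.
- trigger (a joint): trigger angle, rad: 0 at rest, 0.30 squeezed to its stop; sprung back to 0 when let go. Pivot 95 mm below the finger bar. Drawing the jaw while it meets nothing takes a push of about 12 to 13 N on the finger bar; each newton of grip on the chamber adds about 0.36 N, so 18 to 19 N at a grip of 17 N. Any stroke may be stopped half-way: the jaw stays, the trigger returns.
- jaw: sliding jaw (black, 36 mm wide, top 98 mm above the bench) with its toothed bar and a spring-mounted rubber pad in front (6 N per mm). Origin on clamp's when fully open; it moves along the clamp's -y as it closes. The pad meets the seated chamber when closed 27 mm; it starts 0 to 14 mm closed. A full squeeze draws it about 8 mm (the first one 2 to 10). A brake holds it, up to 26 N; there is no release.
- objective: bystander: a loose dark metal microscope objective standing on the bench, 30 mm across, 46 mm high; origin at its underside.
- dish: bystander: a loose open glass dish, 60 mm across, 14 mm high; origin at its underside.
- tipbox: bystander: a loose blue pipette-tip box with a clear lid, 80 x 120 x 70 mm; origin at its underside.
- handle (a point): top centre of the clamp's fixed upright handle, 135 mm above the bench; the handle is 24 mm along the clamp's x and 16 mm along its y. From its back to the front of the trigger's finger bar it measures 67 mm at rest, about 40 mm when squeezed.
- fixed_jaw (a point): centre of the fixed jaw's gripping face, which looks to the clamp's +y: a steel plate 44 mm wide along x, 12 mm thick behind this face, its top 96 mm above the bench.
Not all that is in view belongs to the job. Of the things that look like the chamber, the largest one is meant.

How it is judged:
By the outcome, as a careful person would: the job done as asked, in the order asked, and still so for the second after the job is handed in, with the robot touching nothing.
It also fails if it takes over 72 s, if anything falls off the work surface, if the arm or the gripper's body presses on something with over 40 N, if the wrist force passes 120 N, or if a joint passes its speed limit or range.

ROBOT

A 6-joint arm with a two-finger parallel gripper is mounted at the origin on the work surface. World frame = base frame: x ahead of the robot, y to its left, z up, the work surface at z = 0. Lengths are in m, angles in rad, forces in N, time in s.
With the tool pointing down it reaches from about 0.275 to 0.775 m from the base axis. Payload 14.6 kg.
Tool frame: the origin (TCP) lies on the front face of the gripper's body, between the roots of the fingers; the fingertips stand 73 mm ahead of it and the grasp point (between the pads) lies 54 mm ahead of it; z points along the fingers, y is the line along which they close (so a half turn about z gives the same grasp; the last joint's range is limited). The gripper opens to 85 mm and grips with 20 to 120 N. Pads are 22 mm wide; open, the fingers measure 114 mm over their backs; the gripper's body (76 mm by 85 mm) begins 54 mm behind the grasp point. The pads swing forward as they close: fully open they stand 13 mm farther back than shut.
Start: joints at [-1.376, 0.263, -0.048, 1.259, 0, 1.415], TCP at [0.18, -0.493, 0.304] pointing down, gripper open.
Joint ranges: [-2.65, 2.65], [-0.89, 1.7], [-1.18, 1.37], [-2.13, 2.11], [-1.35, 1.29], [-3.14, 3.14]. Speed limits (rad/s): [1.89, 1.89, 2.57, 2.79, 3.14, 3.14].

INTERFACE

Orientations are given as a rotation vector (axis times angle).
In Python, from workcell import env gives the robot as it stands.
- The arm moves only by the tool send_rows, never from a script. Its argument "rows" is a list that holds one entry, the list of rows, each a list of 7 numbers: the finger opening in m, from 0 to 0.0854, then the shift along the world's x, y, z in m, then the turn, a rotation vector about the world's x, y, z in degrees. A call has 1 to 10 rows; each row is the pose to reach, as a shift and turn from the pose commanded when the call began; what a row does not reach only later rows make up. A row lasts 1/12 s, in which the tool goes at most 41.7 mm and 7.16 degrees, less where a joint would pass 70% of its speed; a pose out of reach is approached as far as the arm can. A call with a gripper value outside its range is refused whole. The fingers move at their own pace and stop on an object; "newtons" is the grip in N (left out, the last holds). Time passes only in rows, so rows that repeat a pose let the fingers close. It gives the time, the measured TCP pose, the force, the opening and the grip force at its end, in the units of the state.
- env.get_state(): the state, without advancing time (a new reading comes with each control period).
- env.get_image(name): name is "side" or "top" or "wrist"; returns the picture (480x640x3 uint8, red, green, blue); there is no depth.
- env.camera_info(name): a dict with "fovy" (degrees; the focal length in pixels is half the picture's height over the tangent of half this angle, whatever the lens; pixels are square), "cx", "cy" (the principal point, pixels), "pose" (4x4, takes a point from camera to world coordinates). Camera axes: x right, y down, z forward; pixel columns grow to the right and rows downward; lengths in m; the calibration is good to about 2 mm. A picture is of the moment at which its call begins: read the wrist's pose just before it. camera_info takes no time and is no camera call; for the wrist camera it gives the pose at the moment of the call.
- env.close_job(): hands the job in; it is judged then, once.
Trained networks look in the newest picture that a camera, given by its name, has taken for a name from the list of things; names that differ only in an ending like _2 or _b are one class to them, and where a whole thing is asked for, a point or a joint stands for the part that bears it (a point fixed in the world has none). Each returns a list of dicts, best first, with "conf" (0 to 1); they miss things now and then, are a little off and sometimes report something else, mostly with a low value. They report only what shows in the picture. A call takes as long as a camera call. They do not tell look-alikes from the thing itself.
- env.spot_in(camera, label): "position" ([row, column] as shares, 0 to 1, of the picture: columns of its width, rows of its height, amid what is visible of it).
- env.outline_of(camera, label): "region" (480x640 bool, what is visible of it) and "position" ([row, column] as shares, 0 to 1, of the picture: columns of its width, rows of its height, amid what is visible of it).
- env.mark_of(camera, label): "position" ([row, column] as shares, 0 to 1, of the picture: columns of its width, rows of its height: a listed point, or the origin of a listed thing).
The state is a dict: "clock": time; "joint_pos": joint angles; "qvel": joint speeds; "joint_torque": joint torques, N m; "position": TCP position; "tool_rot": TCP orientation; "contact_force": force on the tool from outside, world axes, zero at the start; "ft_torque": the same for the moment, N m; "finger_gap": opening from 0.0 (shut) to 1.0 (fully open); "grip_force": force on a finger pad.
Only numpy, scipy, OpenCV 4.12 (cv2) and the standard library are available. Lean on these libraries where they do the work, as an engineer would, in place of code of your own. Each camera call takes 0.05 s, during which the arm holds its last target. There are 200 camera calls.

## Working session

There is one attempt and no reset: what is moved stays moved. The work goes in short steps, Python scripts to look and compute and a tool call to move; the robot and the scene stay as the last step left them, time stands still between calls to the robot, and variables do not carry over. Pictures are saved under pics/ and viewed, at most 10 in all, crops included, and the job is handed in when it is done.

Besides the shell and the picture viewer there is one more tool, called after "Call:" in YAML: its name, and indented under it one key for each argument. send_rows: Moves the arm, as the interface text tells. Its arguments: {"type":"object","properties":{"rows":{"type":"array","items":{"type":"array","items":{"type":"array","items":{"type":"number"}}}},"newtons":{"type":"number"}},"required":["rows"]}

```bash
mkdir -p pics
cat > h.py <<'E'
import numpy as np, cv2
from workcell import env
def K(n):
    c=env.camera_info(n); f=240/np.tan(np.radians(c["fovy"])/2); return f,c["cx"],c["cy"],np.array(c["pose"])
def ray(n,rc):
    f,cx,cy,P=K(n); u,v=rc[1]*640,rc[0]*480
    d=P[:3,:3]@np.array([(u-cx)/f,(v-cy)/f,1]); return P[:3,3],d/np.linalg.norm(d)
def atz(n,rc,z):
    o,d=ray(n,rc); return o+d*(z-o[2])/d[2]
def tri(rs):
    A=np.zeros((3,3));b=np.zeros(3)
    for o,d in rs:
        M=np.eye(3)-np.outer(d,d);A+=M;b+=M@o
    p=np.linalg.solve(A,b); return p,[np.linalg.norm((np.eye(3)-np.outer(d,d))@(p-o)) for o,d in rs]
def proj(n,p):
    f,cx,cy,P=K(n); q=P[:3,:3].T@(np.array(p)-P[:3,3]); return q[0]/q[2]*f+cx,q[1]/q[2]*f+cy
def save(n,f): 
    im=env.get_image(n); cv2.imwrite("pics/"+f,im[:,:,::-1]); return im
E
python3 - <<'E'
from h import *
np.set_printoptions(precision=4,suppress=True)
for n in ("side","top"):
    save(n,n+"0.png"); print(n,K(n))
    for l in ("chamber","seat","finger_bar","handle","fixed_jaw","clamp","jaw","objective","dish","tipbox"):
        for r in env.mark_of(n,l)[:4]: print(l,round(r["conf"],2),np.array(r["position"])*[480,640])
a,b=cv2.imread("pics/side0.png"),cv2.imread("pics/top0.png")
print(env.get_state())
E
```

```text
side (np.float64(538.2744114961167), 327.5879767737975, 241.3276956568039, array([[ 0.9645, -0.1306,  0.2295,  0.2395],
       [-0.2639, -0.4513,  0.8524, -0.9527],
       [-0.0078, -0.8827, -0.4698,  0.659 ],
       [ 0.    ,  0.    ,  0.    ,  1.    ]]))
chamber 0.91 [303.6   303.232]
chamber 0.82 [298.512 256.   ]
chamber 0.75 [316.896 339.968]
seat 0.95 [260.88  390.016]
finger_bar 0.87 [261.888 411.328]
handle 0.64 [261.888 423.424]
handle 0.17 [303.216 302.4  ]
fixed_jaw 0.66 [258.096 394.688]
clamp 0.7 [300.72  402.496]
jaw 0.5 [263.712 414.016]
objective 0.86 [407.808 445.632]
dish 0.46 [224.592 293.312]
tipbox 0.93 [418.608 353.216]
top (np.float64(443.245711804364), 317.4073584088678, 240.93449063532023, array([[ 0.0085, -0.9928,  0.1191,  0.3939],
       [-0.9999, -0.0097, -0.0089,  0.0144],
       [ 0.01  , -0.1191, -0.9928,  1.2125],
       [ 0.    ,  0.    ,  0.    ,  1.    ]]))
chamber 0.62 [275.808 326.72 ]
chamber 0.62 [253.008 350.4  ]
chamber 0.42 [312.096 310.272]
seat 0.68 [199.584 316.48 ]
finger_bar 0.62 [190.32  347.328]
handle 0.67 [191.616 374.272]
fixed_jaw 0.94 [198.624 323.072]
jaw 0.75 [198.912 312.   ]
jaw 0.57 [202.32  338.816]
objective 0.41 [219.216 453.696]
objective 0.32 [279.216 325.632]
dish 0.69 [277.92  450.176]
dish 0.63 [250.704 179.072]
tipbox 0.61 [279.792 450.176]
tipbox 0.53 [276.912 323.328]
{'clock': 1.1, 'joint_pos': array([-1.3763,  0.2631, -0.0483,  1.2594, -0.    ,  1.4155]), 'qvel': array([ 0.0003, -0.0001, -0.0004,  0.0018,  0.0003, -0.0011]), 'joint_torque': array([  0.0027, -63.7442,  38.477 ,   0.0012,  -0.    ,  -0.    ]), 'position': array([ 0.1799, -0.4932,  0.3039]), 'tool_rot': array([ 3.0937,  0.5466, -0.    ]), 'contact_force': array([ 0.4798, -0.1595,  0.1599]), 'ft_torque': array([-0.0302, -0.0148, -0.0041]), 'grip_force': 0.0, 'finger_gap': 1.001547085466088}
```

View pics/top0.png

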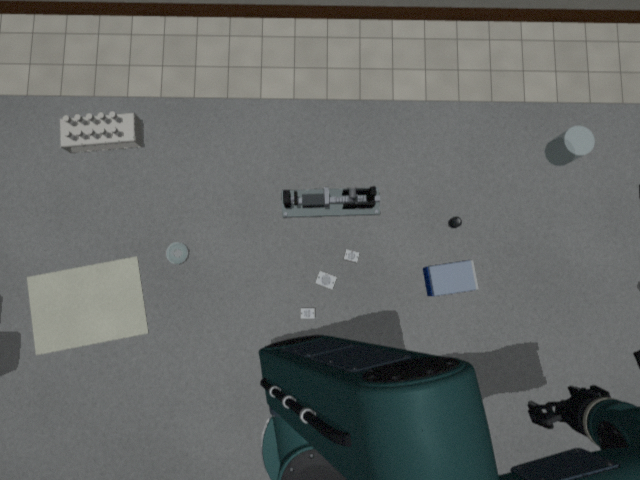

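View pics/side0.png

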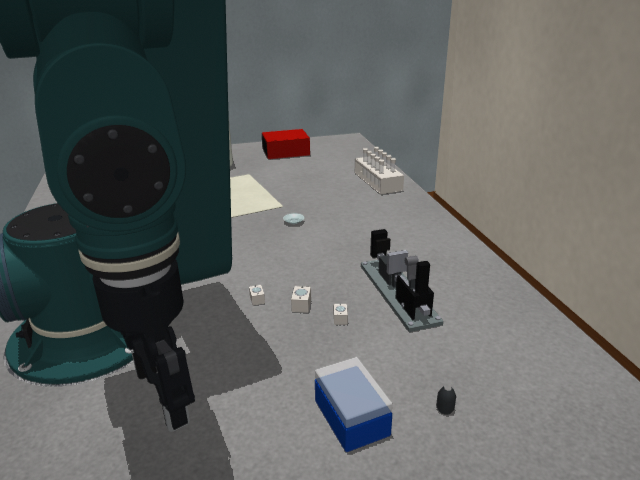

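The top view shows three chamber-like blocks at (col,row) (326,281), (351,256) and (308,313). In the side view they are at (301,299), (340,314) and (257,295). The middle one is largest. The clamp runs along about world y, with its handle at -y.

Run:
```python
from h import *
np.set_printoptions(precision=4,suppress=True)
S=lambda n,r,c: ray(n,(r/480,c/640))
print("chamber",tri([S("side",303.6,303.2),S("top",275.8,326.7)]))
for l,s,t in (("handle",(261.9,423.4),(191.6,374.3)),("fixed",(258.1,394.7),(198.6,323)),("bar",(261.9,411.3),(190.3,347.3)),("seat",(260.9,390),(199.6,316.5)),("obj",(407.8,445.6),(219.2,453.7))):
    print(l,tri([S("side",*s),S("top",*t)]))
b=cv2.imread("pics/top0.png")[170:300,270:400]; a=cv2.imread("pics/side0.png")[220:350,240:450]
b=cv2.resize(b,(390,390),interpolation=2);a=cv2.resize(a,(630,390),interpolation=2)[:, :400]
cv2.imwrite("pics/c0.png",np.hstack([b,a]))
from scipy.spatial.transform import Rotation as R
for n in ["wrist"]:
    f,cx,cy,P=K(n);s=env.get_state();T=R.from_rotvec(s["tool_rot"]).as_matrix();print(T,f,T.T@P[:3,:3],T.T@(P[:3,3]-s["position"]))
```

```text
chamber (array([ 0.4395, -0.0218,  0.0035]), [np.float64(0.004224463971641934), np.float64(0.00422446397164188)])
handle (array([ 0.6489, -0.1358,  0.1356]), [np.float64(0.0010938332665153146), np.float64(0.001093833266515151)])
fixed (array([ 0.643 , -0.0097,  0.0756]), [np.float64(0.001134153331143214), np.float64(0.0011341533311432432)])
bar (array([ 0.6574, -0.0707,  0.0985]), [np.float64(0.0018614393928084545), np.float64(0.0018614393928083805)])
seat (array([0.6417, 0.0077, 0.0595]), [np.float64(0.000823123097153263), np.float64(0.000823123097153337)])
obj (array([ 0.5993, -0.3731, -0.0001]), [np.float64(0.00483520795909727), np.float64(0.0048352079590969895)])
[[ 0.9395  0.3426 -0.    ]
 [ 0.3426 -0.9395 -0.    ]
 [-0.      0.     -1.    ]] 416.98680814055564 [[-0.0003 -0.9577 -0.2877]
 [ 1.     -0.0004  0.0003]
 [-0.0004 -0.2877  0.9577]] [ 0.0735 -0.0007 -0.0694]
```

View pics/c0.png

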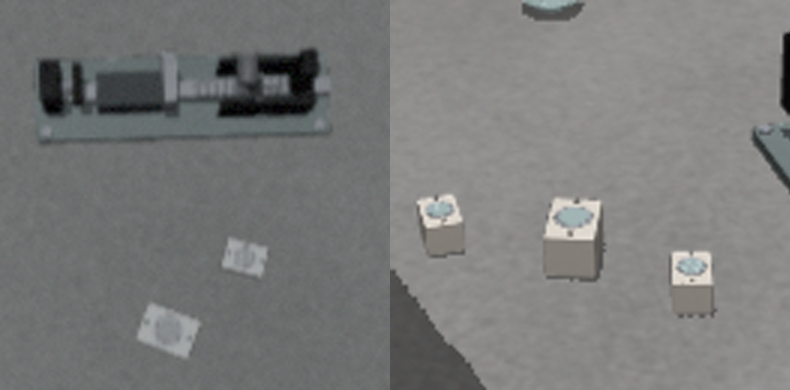

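The largest block is the middle one, at crop (165,330) from the top and (573,240) from the side. It stands at about (0.44, -0.02), with its length about 20° off world y. I'll go above it.

Call:
send_rows:
  rows:
    - [[0.085, 0.025, 0.045, 0, 0, 0, 5], [0.085, 0.05, 0.09, 0, 0, 0, 10], [0.085, 0.075, 0.135, 0, 0, 0, 16], [0.085, 0.1, 0.18, 0, 0, 0, 22], [0.085, 0.12, 0.22, 0, 0, 0, 28], [0.085, 0.145, 0.26, 0, 0, 0, 34], [0.085, 0.165, 0.3, 0, 0, 0, 40], [0.085, 0.19, 0.34, 0, 0, 0, 45], [0.085, 0.21, 0.38, 0, 0, 0, 50], [0.085, 0.235, 0.42, 0, 0, 0, 50]]

```text
clock: 1.93
position: [0.3829, -0.1271, 0.3042]
tool_rot: [2.567, 1.809, 0.0]
contact_force: [0.7, -1.6, 0.4]
finger_gap: 0.991
grip_force: 0.0
```

Call:
send_rows:
  rows:
    - [[0.085, 0.01, 0.025, 0, 0, 0, 0], [0.085, 0.025, 0.05, 0, 0, 0, 0], [0.085, 0.025, 0.05, -0.02, 0, 0, 0], [0.085, 0.025, 0.05, -0.04, 0, 0, 0], [0.085, 0.025, 0.05, -0.04, 0, 0, 0]]

```text
clock: 2.35
position: [0.4066, -0.0782, 0.2614]
tool_rot: [-2.569, -1.803, 0.003]
contact_force: [-0.5, -0.5, -0.4]
finger_gap: 0.999
grip_force: 0.0
```

```bash
cat > w.py <<'E'
from h import *
import sys
from scipy.spatial.transform import Rotation as R
np.set_printoptions(precision=4,suppress=True)
s=env.get_state(); print(s["clock"],s["position"],R.from_rotvec(s["tool_rot"]).as_matrix()[:,0])
save("wrist",sys.argv[1]); z=float(sys.argv[2])
for r in env.outline_of("wrist","chamber")[:3]:
    m=r["region"].astype(np.uint8); c=max(cv2.findContours(m,0,1)[0],key=cv2.contourArea)
    pts=np.array([atz("wrist",(p[0][1]/480,p[0][0]/640),z)[:2] for p in c],np.float32)
    print(round(r["conf"],2),np.array(r["position"])*[480,640],m.sum(),cv2.minAreaRect(pts*1000),[len(pts)])
for l in sys.argv[3:]:
    for r in env.mark_of("wrist",l)[:2]: print(l,round(r["conf"],2),np.array(r["position"])*[480,640],*ray("wrist",r["position"]))
E
python3 w.py w1.png 0.034 chamber
```

```text
2.35 [ 0.4066 -0.0782  0.2614] [0.34   0.9404 0.0001]
0.76 [106.08  196.608] 2655 ((349.75494384765625, 24.98206329345703), (32.02027130126953, 38.998878479003906), 1.7066651582717896) [181]
0.75 [122.592 332.928] 3861 ((432.6937561035156, -21.877899169921875), (50.013187408447266, 36.024375915527344), 69.62200164794922) [238]
0.64 [184.08  445.312] 2294 ((495.1267395019531, -86.70936584472656), (39.93560028076172, 31.246376037597656), 75.5387954711914) [176]
chamber 0.81 [122.88  331.904] [ 0.4327 -0.0099  0.3341] [ 0.0019 -0.0293 -0.9996]
chamber 0.62 [179.904 438.976] [ 0.4327 -0.0099  0.3341] [ 0.19   -0.231  -0.9542]
```

View pics/w1.png

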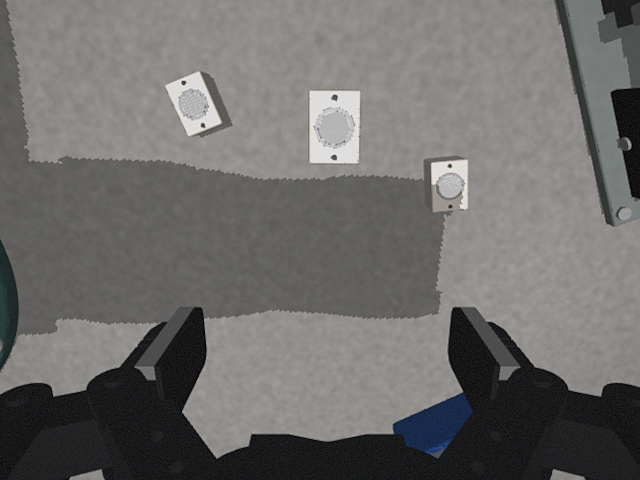

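The wrist view shows the chamber at (335,127), with the smaller look-alikes at (193,105) and (448,185). Its outline taken at z = 34 mm measures 50.0 x 36.0 mm, which confirms both the choice and the height. The tool is already aligned with it.

Call:
send_rows:
  newtons: 25
  rows:
    - [[0.085, 0.013, 0.028, -0.02, 0, 0, 0], [0.085, 0.026, 0.056, -0.05, 0, 0, 0], [0.085, 0.026, 0.056, -0.085, 0, 0, 0], [0.085, 0.026, 0.056, -0.12, 0, 0, 0], [0.085, 0.026, 0.056, -0.145, 0, 0, 0], [0.085, 0.026, 0.056, -0.165, 0, 0, 0], [0.085, 0.026, 0.056, -0.178, 0, 0, 0], [0.085, 0.026, 0.056, -0.185, 0, 0, 0], [0.085, 0.026, 0.056, -0.185, 0, 0, 0]]

```text
clock: 3.25
position: [0.4337, -0.0235, 0.0786]
tool_rot: [-2.573, -1.802, 0.001]
contact_force: [-0.6, 0.4, 0.6]
finger_gap: 0.995
grip_force: 0.0
```

Call:
send_rows:
  newtons: 25
  rows:
    - [[0.03, 0, 0, 0, 0, 0, 0], [0.03, 0, 0, 0, 0, 0, 0], [0.03, 0, 0, 0, 0, 0, 0], [0.03, 0, 0, 0, 0, 0, 0], [0.03, 0, 0, 0, 0, 0, 0], [0.03, 0, 0, 0, 0, 0, 0]]

```text
clock: 3.75
position: [0.4339, -0.0233, 0.0796]
tool_rot: [2.572, 1.802, 0.001]
contact_force: [-1.3, 0.3, 10.2]
finger_gap: 0.421
grip_force: 25.8
```

Call:
send_rows:
  rows:
    - [[0.03, 0, 0, 0.02, 0, 0, 0], [0.03, 0, 0, 0.05, 0, 0, 0], [0.03, 0, 0, 0.09, 0, 0, 0], [0.03, 0.015, 0, 0.13, 0, 0, 3], [0.03, 0.045, -0.01, 0.17, 0, 0, 8], [0.03, 0.08, -0.025, 0.19, 0, 0, 13], [0.03, 0.115, -0.04, 0.2, 0, 0, 18], [0.03, 0.15, -0.055, 0.21, 0, 0, 21], [0.03, 0.185, -0.07, 0.22, 0, 0, 21], [0.03, 0.21, -0.08, 0.22, 0, 0, 21]]

```text
clock: 4.58
position: [0.6459, -0.1045, 0.3007]
tool_rot: [2.199, 2.24, 0.002]
contact_force: [-0.0, 0.2, -0.7]
finger_gap: 0.417
grip_force: 25.8
```

Call:
send_rows:
  rows:
    - [[0.03, 0, 0, 0, 0, 0, 0], [0.03, 0, 0, 0, 0, 0, 0]]

```text
clock: 4.75
position: [0.6443, -0.1037, 0.2979]
tool_rot: [-2.201, -2.24, 0.001]
contact_force: [-0.9, 0.4, -1.0]
finger_gap: 0.416
grip_force: 25.9
```

```bash
python3 w.py w2.png 0.034 seat fixed_jaw finger_bar handle jaw clamp
```

```text
4.75 [ 0.6443 -0.1037  0.2979] [-0.0177  0.9998  0.0003]
0.86 [176.304 155.2  ] 1966 ((503.6807556152344, -85.40708923339844), (40.95468521118164, 33.2338752746582), 75.65873718261719) [157]
0.58 [328.704 323.072] 18885 ((644.2374267578125, -219.99411010742188), (103.10533905029297, 170.9272918701172), 0.8126518726348877) [529]
seat 0.74 [ 48.    328.832] [ 0.6415 -0.0288  0.3685] [ 0.0011  0.1318 -0.9913]
seat 0.19 [301.584 323.776] [ 0.6415 -0.0288  0.3685] [-0.0003 -0.4327 -0.9015]
fixed_jaw 0.88 [ 82.416 329.92 ] [ 0.6414 -0.0288  0.3687] [ 0.0053  0.0614 -0.9981]
finger_bar 0.96 [201.696 334.08 ] [ 0.6415 -0.0288  0.3688] [ 0.0208 -0.2077 -0.978 ]
handle 0.5 [156.192 334.272] [ 0.6416 -0.0288  0.3689] [ 0.0192 -0.1021 -0.9946]
jaw 0.79 [152.208 333.824] [ 0.6417 -0.0289  0.3688] [ 0.018  -0.0929 -0.9955]
clamp 0.67 [149.52  332.608] [ 0.6418 -0.029   0.3687] [ 0.015  -0.0868 -0.9961]
```

View pics/w2.png

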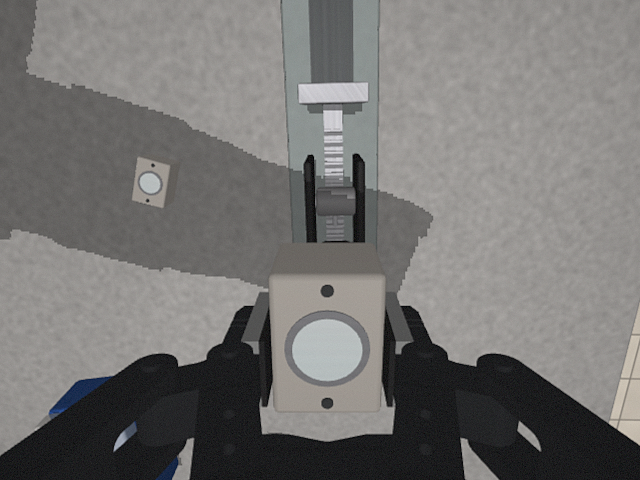

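The view shows the fixed jaw's top at (334,93), the finger bar at (336,200), and the chamber held straight at (327,348). I'll take a second view 75 mm further along y.

Call:
send_rows:
  rows:
    - [[0.03, 0, 0.03, 0, 0, 0, 0], [0.03, 0, 0.06, 0, 0, 0, 0], [0.03, 0, 0.075, 0, 0, 0, 0], [0.03, 0, 0.075, 0, 0, 0, 0], [0.03, 0, 0.075, 0, 0, 0, 0]]

```text
clock: 5.57
position: [0.6434, -0.0276, 0.2991]
tool_rot: [2.199, 2.243, -0.0]
contact_force: [-0.5, -0.1, -0.4]
finger_gap: 0.414
grip_force: 25.9
```

```bash
python3 - <<'E'
from h import *
np.set_printoptions(precision=4,suppress=True)
q=[(282,0),(292,240),(380,0),(376,240)]
# view w2 pose = now minus 75mm in y
for u,v in q: print(atz("wrist",(v/480,u/640),0.012)[:2]-[0,0.075])
E
python3 w.py w3.png 0.034 seat fixed_jaw finger_bar jaw
```

```text
[0.6062 0.0515]
[ 0.6129 -0.1401]
[0.681  0.0529]
[ 0.6881 -0.1387]
5.5667 [ 0.6434 -0.0276  0.2991] [-0.0197  0.9998 -0.0003]
0.92 [262.32  162.496] 1766 ((505.54644775390625, -82.82808685302734), (45.68714141845703, 31.983226776123047), 75.6944351196289) [147]
0.69 [325.68 326.08] 18895 ((645.2379150390625, -146.64578247070312), (103.65145111083984, 172.07101440429688), 1.030041217803955) [525]
seat 0.98 [156.912 327.488] [0.6424 0.0449 0.3682] [ 0.0028 -0.1042 -0.9946]
fixed_jaw 0.77 [198.096 330.816] [0.6424 0.0448 0.3682] [ 0.0123 -0.1996 -0.9798]
jaw 0.85 [239.088 334.208] [0.6424 0.0449 0.3682] [ 0.022  -0.2942 -0.9555]
```

View pics/w3.png

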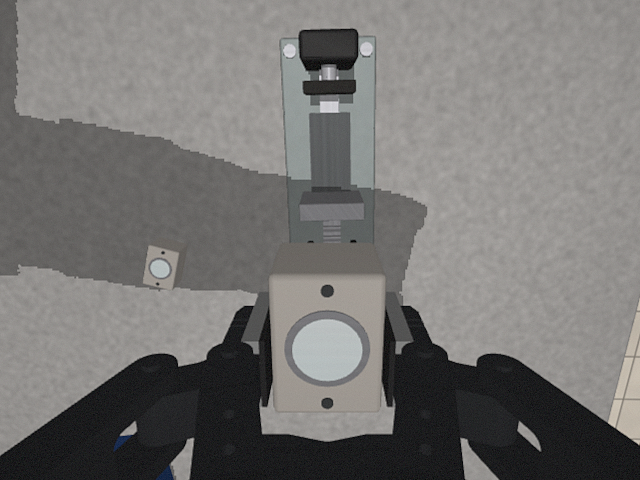

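The plate edges come out 75 mm apart, against 76 mm given, and the clamp yaw is about 92.1°. The seat triangulates to about (0.644, 0.0127, 0.058). The pad front is at (330,93), with about 20 mm to spare. I'll set the chamber down about 5 mm towards +y.

Call:
send_rows:
  rows:
    - [[0.03, 0, 0.02, 0, 0, 0, 1], [0.03, 0.0005, 0.045, -0.02, 0, 0, 1], [0.03, 0.0005, 0.045, -0.055, 0, 0, 1], [0.03, 0.0005, 0.045, -0.09, 0, 0, 1], [0.03, 0.0005, 0.045, -0.115, 0, 0, 1], [0.03, 0.0005, 0.045, -0.135, 0, 0, 1], [0.03, 0.0005, 0.045, -0.15, 0, 0, 1], [0.03, 0.0005, 0.045, -0.157, 0, 0, 1], [0.03, 0.0005, 0.045, -0.157, 0, 0, 1], [0.03, 0.0005, 0.045, -0.157, 0, 0, 1]]

```text
clock: 6.7
position: [0.6443, 0.0165, 0.1424]
tool_rot: [2.182, 2.26, 0.0]
contact_force: [-0.2, -0.3, -1.1]
finger_gap: 0.414
grip_force: 25.9
```

Call:
send_rows:
  rows:
    - [[0.03, 0, 0, -0.002, 0, 0, 0], [0.03, 0, 0, -0.004, 0, 0, 0]]

```text
clock: 6.87
position: [0.6446, 0.0167, 0.1389]
tool_rot: [2.181, 2.259, 0.002]
contact_force: [0.2, -0.5, -0.6]
finger_gap: 0.415
grip_force: 25.9
```

Call:
send_rows:
  rows:
    - [[0.03, 0, 0, -0.0015, 0, 0, 0], [0.03, 0, 0, -0.003, 0, 0, 0]]

```text
clock: 7.03
position: [0.6442, 0.0168, 0.1352]
tool_rot: [2.181, 2.26, 0.001]
contact_force: [-0.3, 0.4, -1.3]
finger_gap: 0.416
grip_force: 25.9
```

Call:
send_rows:
  rows:
    - [[0.03, 0, 0, -0.001, 0, 0, 0], [0.03, 0, 0, -0.002, 0, 0, 0]]

```text
clock: 7.2
position: [0.644, 0.0169, 0.1336]
tool_rot: [2.181, 2.26, 0.0]
contact_force: [-7.2, 0.2, 22.1]
finger_gap: 0.417
grip_force: 28.7
```

Contact came at exactly the predicted height. I'll ease off slightly, then release.

Call:
send_rows:
  rows:
    - [[0.03, 0, 0, 0.0008, 0, 0, 0], [0.05, 0, 0, 0.0008, 0, 0, 0], [0.06, 0, 0, 0.0008, 0, 0, 0], [0.07, 0, 0, 0.0008, 0, 0, 0], [0.085, 0, 0, 0.001, 0, 0, 0], [0.085, 0, 0, 0.001, 0, 0, 0], [0.085, 0, 0, 0.001, 0, 0, 0]]

```text
clock: 7.78
position: [0.644, 0.0168, 0.1339]
tool_rot: [-2.182, -2.261, 0.0]
contact_force: [0.3, 0.4, 0.4]
finger_gap: 0.993
grip_force: 0.0
```

Call:
send_rows:
  rows:
    - [[0.085, 0, 0, 0.02, 0, 0, 0], [0.085, 0, 0, 0.05, 0, 0, 0], [0.085, 0, 0, 0.09, 0, 0, 0], [0.085, 0, -0.03, 0.1, 0, 0, 0], [0.06, 0, -0.06, 0.1, 0, 0, 0], [0.03, 0, -0.075, 0.1, 0, 0, 0], [0.0, 0, -0.075, 0.1, 0, 0, 0], [0.0, 0, -0.075, 0.1, 0, 0, 0], [0.0, 0, -0.075, 0.1, 0, 0, 0]]

```text
clock: 8.53
position: [0.6438, -0.0575, 0.2334]
tool_rot: [-2.181, -2.26, 0.0]
contact_force: [0.1, 0.7, -1.4]
finger_gap: 0.296
grip_force: 0.0
```

```bash
python3 w.py w4.png 0.088 finger_bar fixed_jaw seat
```

```text
8.5333 [ 0.6438 -0.0575  0.2334] [-0.0357  0.9994  0.0006]
0.66 [103.2   329.792] 7652 ((643.9345092773438, 18.753101348876953), (35.59739303588867, 49.812896728515625), 2.052999258041382) [342]
0.63 [253.68  125.312] 2887 ((534.2452392578125, -62.404258728027344), (36.53313064575195, 26.85108184814453), 75.40380859375) [189]
finger_bar 0.72 [318.096 335.296] [0.6415 0.0167 0.303 ] [ 0.0359 -0.4657 -0.8842]
fixed_jaw 0.97 [165.696 333.568] [0.6415 0.0166 0.3031] [ 0.0195 -0.1234 -0.9922]
seat 0.61 [317.184 333.312] [0.6415 0.0164 0.3032] [ 0.0314 -0.4642 -0.8852]
```

View pics/w4.png

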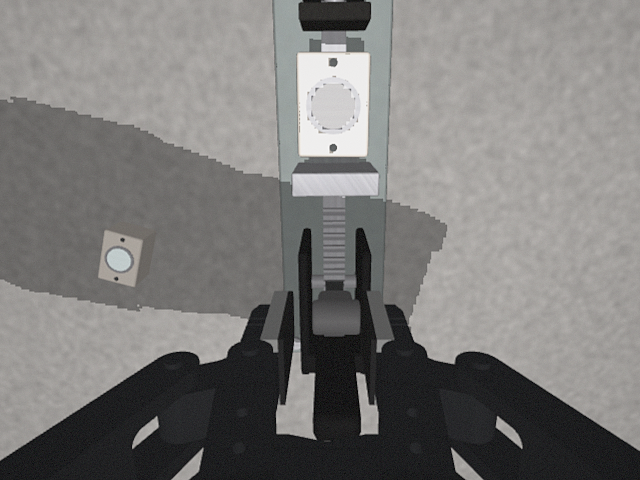

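The chamber stands upright on the bed. Its outline at z = 88 mm is 35.6 x 49.8 mm, it is centred at y 0.0188 and parallel to the clamp. The finger bar is at (336,315), about (0.649, -0.0836). I'll lower the shut fingers into the gap in front of it.

Call:
send_rows:
  rows:
    - [[0, 0.003, 0.004, 0, 0, 0, 0], [0, 0.005, 0.0075, 0, 0, 0, 0], [0, 0.005, 0.0075, 0, 0, 0, 0], [0, 0.005, 0.0075, -0.015, 0, 0, 0], [0, 0.005, 0.0075, -0.03, 0, 0, 0], [0, 0.005, 0.0075, -0.045, 0, 0, 0], [0, 0.005, 0.0075, -0.055, 0, 0, 0], [0, 0.005, 0.0075, -0.06, 0, 0, 0], [0, 0.005, 0.0075, -0.06, 0, 0, 0]]

```text
clock: 9.53
position: [0.6487, -0.0505, 0.173]
tool_rot: [-2.181, -2.26, 0.001]
contact_force: [-1.0, 0.3, 0.4]
finger_gap: 0.001
grip_force: 0.0
```

Call:
send_rows:
  rows:
    - [[0, 0, -0.005, 0, 0, 0, 0], [0, 0, -0.01, 0, 0, 0, 0], [0, 0, -0.013, 0, 0, 0, 0]]

```text
clock: 9.78
position: [0.6494, -0.0645, 0.1747]
tool_rot: [2.181, 2.26, 0.001]
contact_force: [-0.5, 3.6, 1.2]
finger_gap: 0.0
grip_force: 2.1
```

Call:
send_rows:
  rows:
    - [[0, 0, -0.003, 0, 0, 0, 0], [0, 0, -0.006, 0, 0, 0, 0]]

```text
clock: 9.95
position: [0.6493, -0.0699, 0.1744]
tool_rot: [2.181, 2.26, 0.002]
contact_force: [0.6, 3.7, 3.1]
finger_gap: 0.002
grip_force: 1.7
```

Call:
send_rows:
  rows:
    - [[0, 0, -0.003, 0, 0, 0, 0], [0, 0, -0.006, 0, 0, 0, 0], [0, 0, -0.008, 0, 0, 0, 0]]

```text
clock: 10.2
position: [0.649, -0.078, 0.174]
tool_rot: [2.182, 2.261, 0.0]
contact_force: [1.3, 2.8, 3.3]
finger_gap: 0.001
grip_force: 1.6
```

Call:
send_rows:
  rows:
    - [[0, 0, -0.003, 0, 0, 0, 0], [0, 0, -0.006, 0, 0, 0, 0], [0, 0, -0.008, 0, 0, 0, 0]]

```text
clock: 10.45
position: [0.6491, -0.085, 0.1741]
tool_rot: [-2.18, -2.26, -0.003]
contact_force: [0.7, 14.1, 7.2]
finger_gap: -0.001
grip_force: 7.1
```

Call:
send_rows:
  rows:
    - [[0, 0, -0.002, 0, 0, 0, 0], [0, 0, -0.004, 0, 0, 0, 0], [0, 0, -0.005, 0, 0, 0, 0]]

```text
clock: 10.7
position: [0.6493, -0.0896, 0.1744]
tool_rot: [-2.18, -2.261, -0.004]
contact_force: [0.9, 14.5, 8.9]
finger_gap: -0.003
grip_force: 7.1
```

Call:
send_rows:
  rows:
    - [[0, 0, 0.01, 0, 0, 0, 0], [0, 0, 0.02, 0, 0, 0, 0], [0, 0, 0.032, 0, 0, 0, 0], [0, 0, 0.032, 0, 0, 0, 0], [0, 0, 0.026, 0, 0, 0, 0], [0, 0, 0.02, 0, 0, 0, 0], [0, 0, 0.016, 0, 0, 0, 0], [0, 0, 0.012, 0, 0, 0, 0]]

```text
clock: 11.37
position: [0.6494, -0.0782, 0.1746]
tool_rot: [-2.18, -2.261, -0.005]
contact_force: [0.2, 14.8, 9.6]
finger_gap: -0.003
grip_force: 7.4
```

Call:
send_rows:
  rows:
    - [[0, 0, -0.003, 0, 0, 0, 0], [0, 0, -0.006, 0, 0, 0, 0]]

```text
clock: 11.53
position: [0.6494, -0.0842, 0.1747]
tool_rot: [-2.18, -2.261, -0.005]
contact_force: [1.0, 15.3, 9.0]
finger_gap: 0.003
grip_force: 7.3
```

Call:
send_rows:
  rows:
    - [[0, 0, -0.003, 0, 0, 0, 0], [0, 0, -0.006, 0, 0, 0, 0], [0, 0, -0.007, 0, 0, 0, 0]]

```text
clock: 11.78
position: [0.6496, -0.0914, 0.1748]
tool_rot: [-2.181, -2.261, -0.006]
contact_force: [1.4, 14.8, 9.6]
finger_gap: 0.0
grip_force: 7.1
```

Call:
send_rows:
  rows:
    - [[0, 0, 0.01, 0, 0, 0, 0], [0, 0, 0.02, 0, 0, 0, 0], [0, 0, 0.034, 0, 0, 0, 0], [0, 0, 0.034, 0, 0, 0, 0], [0, 0, 0.034, 0, 0, 0, 0]]

```text
clock: 12.2
position: [0.649, -0.0569, 0.1738]
tool_rot: [2.18, 2.262, -0.001]
contact_force: [0.6, 0.7, 0.3]
finger_gap: -0.002
grip_force: 0.0
```

```bash
python3 w.py w5.png 0.088 fixed_jaw jaw
```

```text
12.2 [ 0.649  -0.0569  0.1738] [-0.0368  0.9993 -0.0004]
0.88 [287.808  66.816] 4792 ((545.2454223632812, -55.923099517822266), (35.37220001220703, 26.903404235839844), 75.6602554321289) [244]
0.69 [ 99.312 317.824] 14668 ((644.1731567382812, 17.83745002746582), (36.06003952026367, 49.38447952270508), 2.028332471847534) [473]
fixed_jaw 0.93 [186.288 322.304] [0.6466 0.016  0.2432] [-0.0053 -0.1727 -0.985 ]
jaw 0.63 [269.28  326.976] [0.6466 0.0159 0.2432] [ 0.0125 -0.3628 -0.9318]
```

View pics/w5.png

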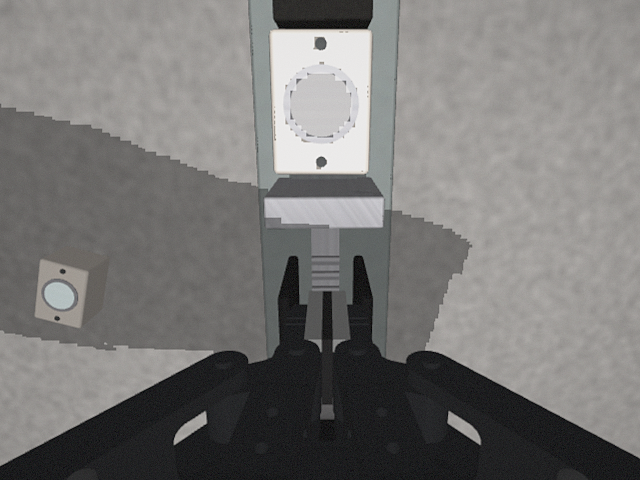

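The view shows the chamber at (320,102), with the pad's edge at row 28 just reaching it. About 5 mm of sliding remains before the fixed jaw. I'll make a third stroke and watch the force.

Call:
send_rows:
  rows:
    - [[0, 0, -0.006, 0, 0, 0, 0], [0, 0, -0.012, 0, 0, 0, 0], [0, 0, -0.017, 0, 0, 0, 0], [0, 0, -0.022, 0, 0, 0, 0], [0, 0, -0.025, 0, 0, 0, 0]]

```text
clock: 12.82
position: [0.6494, -0.0823, 0.1747]
tool_rot: [-2.18, -2.261, -0.006]
contact_force: [1.3, 15.1, 9.9]
finger_gap: 0.001
grip_force: 7.5
```

Call:
send_rows:
  rows:
    - [[0, 0, -0.003, 0, 0, 0, 0], [0, 0, -0.005, 0, 0, 0, 0]]

```text
clock: 12.98
position: [0.6494, -0.0871, 0.1747]
tool_rot: [-2.18, -2.261, -0.006]
contact_force: [1.3, 15.3, 9.6]
finger_gap: 0.002
grip_force: 7.4
```

Call:
send_rows:
  rows:
    - [[0, 0, -0.002, 0, 0, 0, 0], [0, 0, -0.004, 0, 0, 0, 0]]

```text
clock: 13.15
position: [0.6495, -0.0909, 0.1748]
tool_rot: [-2.18, -2.261, -0.006]
contact_force: [0.3, 14.5, 9.4]
finger_gap: 0.006
grip_force: 7.3
```

Call:
send_rows:
  rows:
    - [[0, 0, 0.01, 0, 0, 0, 0], [0, 0, 0.02, 0, 0, 0, 0], [0, 0, 0.034, 0, 0, 0, 0], [0, 0, 0.034, 0, 0, 0, 0], [0, 0, 0.028, 0, 0, 0, 0], [0, 0, 0.022, 0, 0, 0, 0], [0, 0, 0.02, 0, 0, 0, 0]]

```text
clock: 13.73
position: [0.6492, -0.0717, 0.1743]
tool_rot: [-2.18, -2.26, -0.004]
contact_force: [-0.8, 14.5, 10.0]
finger_gap: 0.001
grip_force: 7.5
```

Call:
send_rows:
  rows:
    - [[0, 0, -0.002, 0, 0, 0, 0], [0, 0, -0.004, 0, 0, 0, 0]]

```text
clock: 13.9
position: [0.6493, -0.0751, 0.1746]
tool_rot: [-2.18, -2.26, -0.006]
contact_force: [0.1, 18.2, 12.9]
finger_gap: 0.002
grip_force: 8.6
```

Call:
send_rows:
  rows:
    - [[0, 0, -0.002, 0, 0, 0, 0], [0, 0, -0.004, 0, 0, 0, 0]]

```text
clock: 14.07
position: [0.6494, -0.0788, 0.1748]
tool_rot: [-2.179, -2.261, -0.007]
contact_force: [0.7, 20.1, 12.0]
finger_gap: -0.001
grip_force: 9.7
```

Call:
send_rows:
  rows:
    - [[0, 0, -0.0015, 0, 0, 0, 0], [0, 0, -0.003, 0, 0, 0, 0]]

```text
clock: 14.23
position: [0.6495, -0.0815, 0.175]
tool_rot: [-2.179, -2.261, -0.008]
contact_force: [-0.3, 22.6, 16.4]
finger_gap: -0.002
grip_force: 10.9
```

The push rose by 7.8 N and the loaded travel was about 11 mm. Both put the grip at roughly 17–19 N, so I stop here, release and retreat.

Call:
send_rows:
  rows:
    - [[0, 0, 0.01, 0, 0, 0, 0], [0, 0, 0.02, 0, 0, 0, 0], [0, 0, 0.028, 0, 0, 0, 0], [0, 0, 0.028, 0, 0, 0, 0], [0, 0, 0.028, 0.03, 0, 0, 0], [0, 0, 0.028, 0.06, 0, 0, 0], [0, 0, 0.01, 0.08, 0, 0, 0], [0, 0, 0, 0.09, 0, 0, 0], [0, 0, 0, 0.09, 0, 0, 0]]

```text
clock: 14.98
position: [0.6498, -0.0847, 0.2662]
tool_rot: [2.181, 2.256, 0.002]
contact_force: [0.0, -0.6, -0.0]
finger_gap: 0.001
grip_force: 0.0
```

```bash
python3 w.py w6.png 0.088 finger_bar fixed_jaw
```

```text
14.9833 [ 0.6498 -0.0847  0.2662] [-0.0341  0.9994 -0.0019]
0.73 [ 64.704 320.192] 6240 ((642.8883666992188, 13.202095031738281), (36.05905532836914, 49.34164810180664), 2.048443555831909) [310]
0.68 [208.512 131.2  ] 2535 ((531.7679443359375, -69.2914810180664), (35.40896224975586, 29.03550910949707), 77.93806457519531) [179]
finger_bar 0.94 [244.416 321.088] [ 0.6464 -0.0087  0.3322] [-0.0048 -0.3067 -0.9518]
fixed_jaw 0.95 [113.28  322.816] [ 0.6463 -0.0084  0.332 ] [-0.0114 -0.0052 -0.9999]
fixed_jaw 0.48 [ 73.296 318.72 ] [ 0.6463 -0.0084  0.332 ] [-0.0233  0.0801 -0.9965]
```

View pics/w6.png

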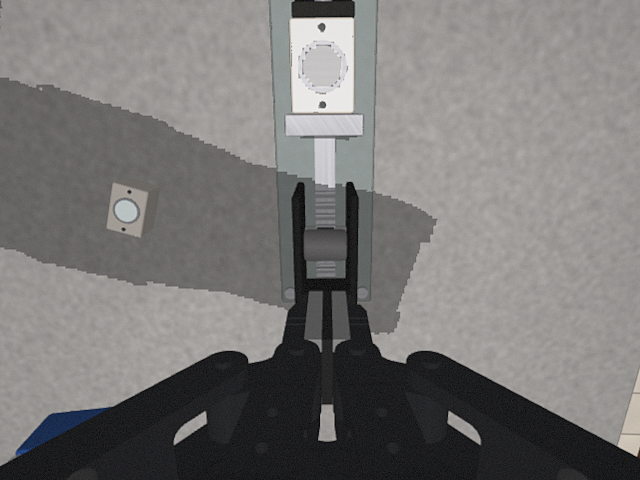

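The chamber stands upright against the fixed jaw, at (322,66). The pad is on its other end and the trigger is sprung back, at (325,243). I'm handing it in.

```bash
python3 -c "from workcell import env; print(env.close_job())"
```

```text
the job is handed in; nothing more can be done
None
```

The job is handed in: the chamber stands upright in the clamp, gripped against the fixed jaw at an estimated 17–19 N (worked out from push force and travel, not measured directly), the trigger is sprung back, and the arm is clear.

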